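# Advance the ring tube to the stop and re-clamp it with the wing screw

### The job

I am sawing ring blanks off the brass tube and the last one has just come off. Loosen the black wing screw of the sawing jig until its pad lets go of the tube, slide the tube forward along its V-groove, through the guide plate, until its end gently butts against the length stop, then turn the wing screw down again until the tube is held firmly, but not so hard that the thin tube is dented. Do not knock the guide plate, which the wings pass very closely, and leave the cut rings and the hand tools lying where they are.

Things in the scene. Friction and masses are not known exactly. Their poses are not given: they have to be found in the camera images.
- jig: Grey sawing jig fixed to the bench; base x -145 to +70, y -43 to +43, 14 mm thick. Origin: on the bench under the screw's axis; x runs along the tube to the stop, z up. V-rail under the tube, 22 mm wide, upper edges 40 mm above bench, spans x -90 to +28 (behind it only the base). Bridge over the tube at x -11 to +11, y -38 to +38, top 85 mm above bench. Tube axis 46 mm above bench.
- guide_plate: Dark steel saw-guide plate, upright across the tube: x 28 to 34, y -30 to +30 mm in the jig's frame (this body has the jig's origin and axes), top 100 mm above the bench, with a 24 mm bore that the tube passes through. The turning wings pass its face with 2 to 3 mm to spare; their upper part stands above its top. Set square: keep any push on it under 10 N.
- length_stop: Steel stop block beyond the guide plate, x 46 to 60, y -12 to +12 mm, top 60 mm above the bench (this body has the jig's origin and axes). The tube's front end butts against its brass face. Press the tube on it with less than 25 N.
- stop_face (a point): Point on the stop's face that the tube's axis meets: 46 mm ahead of the screw's axis, 46 mm above the bench; axes as the jig.
- tube: Loose brass tube, 20 mm outside diameter, 165 mm long, about 0.12 kg, lying in the V-rail. Origin at its middle on its axis; x runs along it to the front end. It starts clamped, by a force that is not known, with its front end 8 to 20 mm short of the stop.
- tube_front (a point): Centre of the tube's front end, which must meet the stop.
- tube_back (a point): Centre of the tube's back end. It sticks out 29 to 50 mm behind the V-rail, over the base plate: it can be pushed forward there (2 N are enough once it is loose), or the tube gripped there from above.
- spindle: The upright steel clamp screw and all it carries: the black wing knob above the bridge and a white nylon pad, 17 mm across, on the tube. Quick right-hand thread: clockwise from above it goes down 3 mm per radian, counterclockwise it rises as much. It stays where it is left. Origin on its axis within 3 mm of the bench's level, z up.
- wings (a point): Centre of the wing knob, on the screw's axis; x along the two wings, y through their thickness, z up. Wings 50 mm tip to tip, 8 mm thick, flat upright sides, reaching to 14 mm above this point (which is some 109 mm above the bench); a hub 20 mm across ends 10 mm below it. Thread drag 0.13 N m either way; each newton of clamping adds 0.003 N m while tightening.
- wing_knob (a joint): Turn of the wing knob, rad; grows counterclockwise (loosening). Where the pad bites is not known: its setting on the screw varies by 1.3 mm either way, so it must be felt. The pad is sprung: 1 rad past first touch gives about 26 N, which is right (0.08 N m over the free screw's torque); under 18 N is too slack, over 34 N too tight. At most 1.3 rad from the start frees the tube.
- ring_blank1: Cut brass ring, 20 mm across, 12 mm high, standing loose on the bench beside the jig. Leave alone. Origin under its centre.
- ring_blank2: A second cut ring like it, also beside the jig. Leave alone.
- sanding_stick: Sanding stick, dark flat 205 mm stick 18 mm wide with a bare wooden end, along its y axis, loose on the bench beside the jig. Leave alone.
- file: Needle file, black handle, 136 mm long, along its y axis, loose on the bench. Leave alone.
Things that resemble listed ones, but are neither listed nor needed, are in the scene too. Several things have the shape of the tube; the one meant has the colours described above.

How it is judged (in metres and radians):
On the way, in this order (a step that is already met when the one before it is completed fails the run):
1. the screw is loosened: its pad no longer presses on the tube (contact force between spindle and tube below 0.3 N), for 0.2 s.
2. the tube is slid forward until its end butts against the length stop (x of tube_front in the frame of stop_face above -0.0018 m and angle between the x axis of tube and the x axis of jig, either way round below 0.035 rad and z of tube_front in the frame of stop_face below 0.002 m and y of tube_front in the frame of stop_face between -0.002 and 0.002 m), for 0.2 s.
At the end, for the whole second after the job is handed in: The tube lies at rest in the V-groove along the jig (within 2 mm and 0.035 rad), its front end within 1.8 mm of the stop, and the screw's pad presses on it with 18 to 34 N (all of step 2 and contact force between spindle and tube between 18 and 34 N and linear speed of tube below 0.005 m/s); the robot touches nothing.
It fails at once if the clamp was tightened so hard that it dents the tube (over 48 N) (contact force between spindle and tube above 48 N).
It fails at once if the robot knocked the guide plate (over 10 N) (contact force between any of the fingers, the arm and guide_plate above 10 N).
It fails at once if the tube was rammed against the stop (over 25 N) (contact force between tube and length_stop above 25 N).
It fails at once if a cut ring or a hand tool was disturbed (moved over 15 mm) (distance of any of ring_blank1, ring_blank2, sanding_stick, file from where it was at the start of the episode above 0.015 m).
It also fails if it takes over 61 s, if anything falls off the work surface, if the arm or the gripper's body presses on something with over 40 N, if the wrist force passes 120 N, or if a joint passes its speed limit or range.

### The arm

A 6-joint arm with a two-finger parallel gripper is mounted at the origin on a cart in front of the work surface, level with it; the furniture and walls round the work are solid. World frame = base frame: x ahead of the robot, y to its left, z up, the work surface at z = 0. Lengths are in m, angles in degrees, forces in N, time in s.
With the tool pointing down it reaches from about 0.35 to 0.875 m from the base axis. Payload 4.2 kg.
Tool frame: the origin (TCP) lies midway between the tips of the shut fingers; the grasp point (between the pads) lies r.pinch_z behind it (r.pinch_z is the distance from the TCP to the grasp point, in m); z points along the fingers, y is the direction in which the jaws open and shut (so a half turn about z gives the same grasp; the last joint's range is limited). The gripper opens to 87 mm and grips with 3 to 60 N. Pads are 19 mm wide; open, the fingers measure 117 mm over their backs; the gripper's body (75 mm by 190 mm) begins 51 mm behind the grasp point.
Start: joints at [79.676, 22.042, 0.453, 0, -68.411, -14.817], TCP at [0.265, 0.566, 0.223] pointing down, gripper open.
Joint ranges: [-179.83, 179.83], [-69.29, 118.12], [-61.27, 80.66], [-181.25, 117.63], [-171.15, -9.14], [-177.46, 177.46]. Speed limits (degrees/s): [159.86, 159.86, 180, 180, 180, 180].

### API

Orientations are given as a 3x3 rotation matrix whose columns are the frame's x, y, z axes.
In Python, from station import r gives the robot as it stands. The module is installed in compiled form; this text tells all that it offers.
- The arm moves only by the tool play_rows, never from a script. Its argument "deltas" is a list of rows, each a list of 7 numbers: the shift along the tool's x, y, z in units of 25 mm (1.0 is 25 mm), then the turn, a rotation vector about the tool's x, y, z in units of 5 degrees (1.0 is 5 degrees), then the finger opening in mm, from 0 to 87. In form: [[tx, ty, tz, wx, wy, wz, fingers], ...]. A call has 1 to 12 rows; each row is the pose to reach, as a shift and turn from the pose commanded when the call began, along the tool's axes at that moment; what a row does not reach only later rows make up. A row lasts 1/10 s, in which the tool goes at most 50 mm and 8.59 degrees, less where a joint would pass 70% of its speed; a pose out of reach is approached as far as the arm can. A call with a gripper value outside its range is refused whole. The fingers move at their own pace and stop on an object; the grip force is fixed at half the most. Time passes only in rows, so rows that repeat a pose let the fingers close. It gives the time, the measured TCP pose, the force and the opening at its end, in the units of the state.
- r.sense(): the state, without advancing time (a new reading comes with each control period).
- r.capture(name): name is "scene" or "top" or "wrist"; returns a dict with "pixels" (420x560x3 uint8, red, green, blue), "camera_matrix" (3x3 intrinsics, pixels), "R" (3x3) and "t" (3): a world point X has camera coordinates R X + t; the wrist camera has in their place "T_tool_cam" (4x4, takes a point from camera to tool coordinates, whose origin is the TCP and whose axes are the flange's). Camera axes: x right, y down, z forward; pixel columns grow to the right and rows downward; lengths in m; the calibration is good to about 2 mm. A picture is of the moment at which its call begins: read the wrist's pose just before it. There is no depth.
- r.finish_job(): hands the job in, once; it reports no verdict.
Trained networks look in the newest picture that a camera, given by its name, has taken for a name from the list of things; names that differ only in an ending like _2 or _b are one class to them, and where a whole thing is asked for, a point or a joint stands for the part that bears it (a point fixed in the world has none). Each returns a list of dicts, best first, with "score" (0 to 1); they miss things now and then, are a little off and sometimes report something else, mostly with a low value. They report only what shows in the picture. A call takes as long as a camera call. They do not tell look-alikes from the thing itself.
- r.spot_in(camera, target): "centre" ([x, y, z] in m, in world coordinates, good to about 4 mm: the middle of the surface that is visible of it).
- r.cut_out(camera, target): "region" (420x560 bool, what is visible of it).
The state is a dict: "time_s": time; "joints": joint angles; "joint_velocities": joint speeds; "effort": joint torques, N m; "tcp_pos": TCP position; "ee_rot": TCP orientation; "wrist_force": force on the tool from outside, world axes, zero at the start; "moment": the same for the moment, N m; "gripper_width": opening from 0.0 (shut) to 1.0 (fully open).
Only numpy, scipy, OpenCV 4.12 (cv2) and the standard library are available. Lean on these libraries where they do the work, as an engineer would, in place of code of your own. Each camera call takes 0.05 s, during which the arm holds its last target.

## Working session

There is one attempt and no reset: what is moved stays moved. The work goes in short steps, Python scripts to look and compute and a tool call to move; the robot and the scene stay as the last step left them, time stands still between calls to the robot, and variables do not carry over. Pictures are saved under pics/ and viewed, and the job is handed in when it is done.

Besides the shell and the picture viewer there is one more tool, called after ">>>" by a JSON object that holds its "op" and its "data". play_rows: Moves the arm, as the interface text tells. Its arguments: {"type":"object","properties":{"deltas":{"type":"array","items":{"type":"array","items":{"type":"number"}}}},"required":["deltas"]}

```bash
mkdir -p pics; python3 - <<'E'
from station import r
import cv2,numpy as np
np.set_printoptions(precision=4,suppress=True)
s=r.sense()
print(s, r.pinch_z)
for c in ["scene","top","wrist"]:
    d=r.capture(c); cv2.imwrite(f"pics/{c}0.png",d["pixels"][:,:,::-1])
    print(c,d["camera_matrix"].tolist(),[ (k,np.array(d[k]).tolist()) for k in d if k not in("pixels","camera_matrix")])
    for t in ["jig","guide_plate","length_stop","tube","spindle","ring_blank1","sanding_stick","file"]:
        print(t,[(np.round(x["centre"],4).tolist(),round(x["score"],2)) for x in r.spot_in(c,t)])
print(r.sense()["time_s"])
E
```

```text
{'time_s': 0.0, 'joints': array([ 79.6758,  22.0902,   0.3798,  -0.029 , -68.4132, -14.8157]), 'joint_velocities': array([-0.0052, -0.0464, -0.0091, -0.105 , -0.1294,  0.051 ]), 'effort': array([ -0.0001, -39.0666,  18.7402,   4.2197,   0.011 ,  -0.0002]), 'tcp_pos': array([0.2653, 0.5652, 0.2215]), 'ee_rot': array([[ 0.9052, -0.425 , -0.0008],
       [-0.425 , -0.9052, -0.002 ],
       [ 0.0001,  0.0022, -1.    ]]), 'wrist_force': array([ 0.1506,  0.0135, -0.0115]), 'moment': array([ 0.0057, -0.0168, -0.0446]), 'gripper_width': 0.9954717049554312} 0.0187
scene [[386.05132218420664, 0.0, 277.41138780287156], [0.0, 386.05132218420664, 208.54257918920308], [0.0, 0.0, 1.0]] [('R', [[0.9047387783242088, -0.42546170669212624, 0.020738349380819025], [-0.24008873904530434, -0.5495508082265101, -0.8002195364781001], [0.3518595463818675, 0.7190106016716391, -0.5993484915337103]]), ('t', [-0.46016807801972615, 0.22101332983132907, 0.7335810595756737])]
jig [([0.519, 0.0592, 0.013], 0.92), ([0.5328, 0.0789, 0.1038], 0.35)]
guide_plate [([0.5309, 0.1163, 0.0826], 0.54)]
length_stop []
tube [([0.
[... 969 characters left out ...]
ck [([0.5913, 0.0156, 0.0049], 0.66), ([0.4395, -0.2638, 0.0056], 0.24)]
file [([0.4371, -0.2628, 0.0071], 0.47), ([0.5291, 0.0884, 0.115], 0.38)]
wrist [[299.9380711609303, 0.0, 280.769189461217], [0.0, 299.9380711609303, 207.00005276992948], [0.0, 0.0, 1.0]] [('T_tool_cam', [[-3.178616442336398e-05, -0.9546806727265106, -0.2976320078756596, 0.08186725596586632], [0.9999994128262288, -0.0003527426156448159, 0.0010246559636529731, 2.525143160925225e-05], [-0.0010832067376511719, -0.2976318005440682, 0.9546801233753945, -0.1618026333771083], [0.0, 0.0, 0.0, 1.0]])]
jig []
guide_plate []
length_stop []
tube [([0.3456, 0.32, 0.0182], 0.9)]
spindle []
ring_blank1 []
sanding_stick []
file []
1.35
```

View pics/scene0.png

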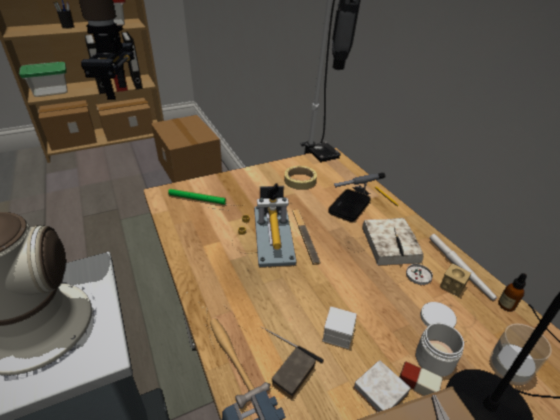

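View pics/top0.png

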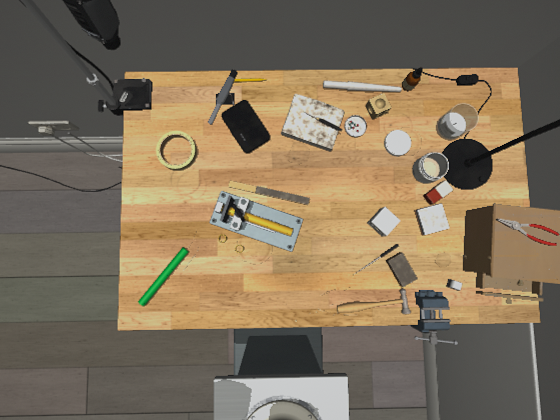

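```bash
python3 - <<'E'
import cv2
a=cv2.imread("pics/scene0.png")[130:330,170:400];b=cv2.imread("pics/top0.png")[100:290,150:350]
cv2.imwrite("pics/scene0c.png",cv2.resize(a,None,fx=3,fy=3,interpolation=2)[:600])
cv2.imwrite("pics/top0c.png",cv2.resize(b,None,fx=3,fy=3,interpolation=2)[:600])
E
```

```text
(no output)
```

View pics/scene0c.png

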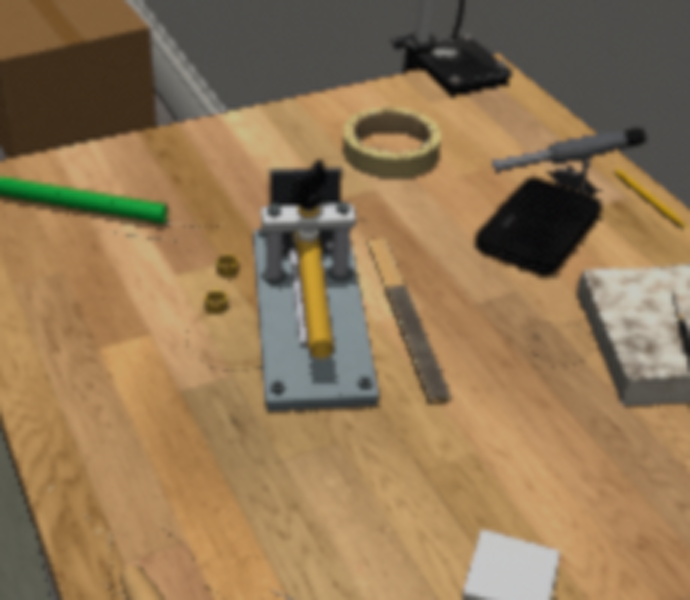

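View pics/top0c.png

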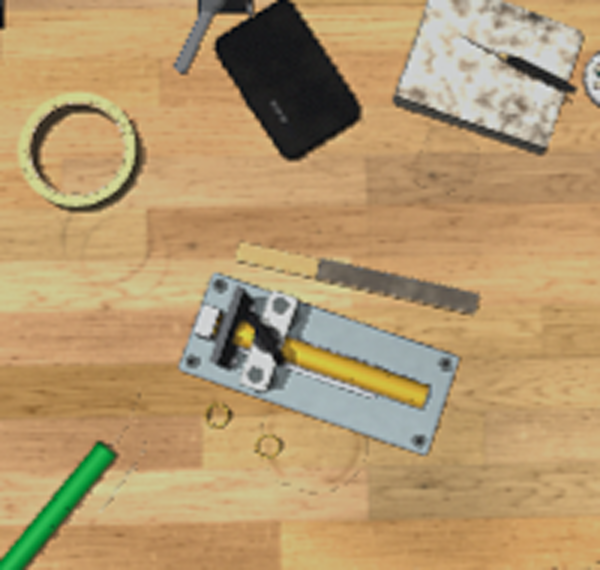

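>>> {"op": "play_rows", "data": {"deltas": [[1.5, 1.1, -0.2, 0, 0, 0, 87], [3, 2.2, -0.4, 0, 0, 0, 87], [4.5, 3.3, -0.6, 0, 0, 0, 87], [6, 4.4, -0.8, 0, 0, 0, 87], [7.5, 5.5, -0.8, 0, 0, 0, 80], [9, 6.6, -0.8, 0, 0, 0, 70], [10.5, 7.7, -0.8, 0, 0, 0, 60], [12, 8.8, -0.8, 0, 0, 0, 50], [13.5, 9.9, -0.8, 0, 0, 0, 50], [15, 11, -0.8, 0, 0, 0, 50], [16.4, 12, -0.8, 0, 0, 0, 50], [17.8, 12.9, -0.8, 0, 0, 0, 50]]}}

```text
time_s: 2.55
tcp_pos: [0.5319, 0.0829, 0.2429]
ee_rot: [[0.905, -0.425, 0.001], [-0.425, -0.905, 0.0], [0.0, -0.001, -1.0]]
wrist_force: [-0.1, 0.4, -0.5]
gripper_width: 0.585
```

>>> {"op": "play_rows", "data": {"deltas": [[0, 0, 0, 0, 0, 0, 50], [0, 0, 0, 0, 0, 0, 50], [0, 0, 0, 0, 0, 0, 50]]}}

```text
time_s: 2.85
tcp_pos: [0.531, 0.0852, 0.2426]
ee_rot: [[0.905, -0.424, -0.0], [-0.424, -0.905, 0.0], [-0.0, -0.0, -1.0]]
wrist_force: [-0.6, -0.7, -0.3]
gripper_width: 0.575
```

```bash
python3 - <<'E'
from station import r
import cv2,numpy as np,pickle
np.set_printoptions(precision=4,suppress=True)
s=r.sense(); d=r.capture("wrist"); pickle.dump((s,d),open("w1.pkl","wb"))
cv2.imwrite("pics/wrist1.png",cv2.resize(d["pixels"][:,:,::-1],None,fx=1.4,fy=1.4))
print(s["time_s"],s["tcp_pos"],s["ee_rot"],s["wrist_force"],s["moment"],s["gripper_width"])
for t in ["spindle","tube","guide_plate","length_stop"]:
    print(t,[(np.round(x["centre"],4).tolist(),round(x["score"],2)) for x in r.spot_in("wrist",t)])
E
```

```text
2.85 [0.531  0.0852 0.2426] [[ 0.9055 -0.4244 -0.0002]
 [-0.4244 -0.9055  0.0001]
 [-0.0002 -0.     -1.    ]] [-0.582  -0.6756 -0.2836] [-0.003   0.0179 -0.0435] 0.5749769600914284
spindle [([0.5386, 0.0892, 0.1151], 0.83)]
tube [([0.5165, 0.0256, 0.0534], 0.96), ([0.5459, 0.1134, 0.0933], 0.34)]
guide_plate [([0.5512, 0.1141, 0.093], 0.96)]
length_stop [([0.5511, 0.1357, 0.0578], 0.91)]
```

View pics/wrist1.png

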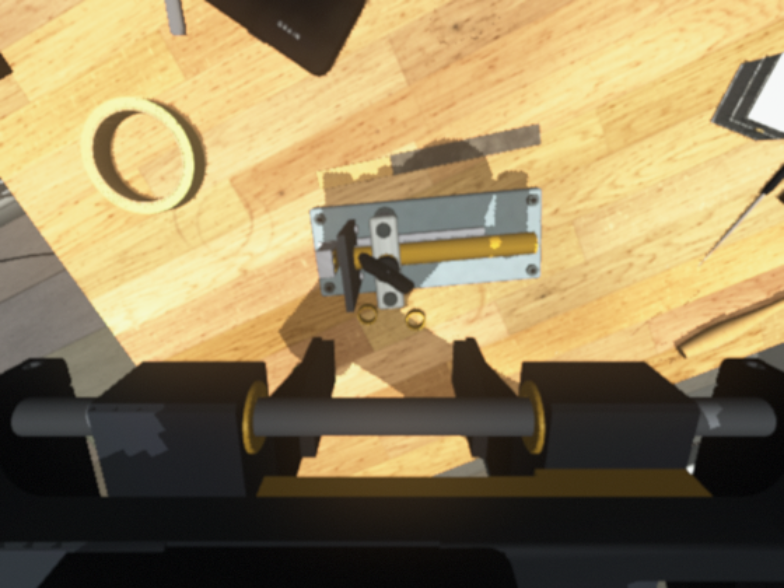

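```bash
cat > h.py <<'E'
import numpy as np, cv2, pickle
def cam(d,s=None):
    K=np.array(d["camera_matrix"])
    if "R" in d: return K,np.array(d["R"]),np.array(d["t"])
    T=np.array(d["T_tool_cam"]); Rw=np.array(s["ee_rot"])@T[:3,:3]; c=np.array(s["ee_rot"])@T[:3,3]+np.array(s["tcp_pos"])
    return K,Rw.T,-Rw.T@c
def proj(C,X):
    K,R,t=C; p=(np.atleast_2d(X)@R.T+t)@K.T; return p[:,:2]/p[:,2:]
def ray(C,uv,z):
    K,R,t=C; c=-R.T@t; d=R.T@np.linalg.solve(K,[uv[0],uv[1],1]); return c+d*(z-c[2])/d[2]
E
python3 - <<'E'
import cv2,pickle
s,d=pickle.load(open("w1.pkl","rb"))
a=d["pixels"][125:220,215:395,::-1]
cv2.imwrite("pics/wrist1c.png",cv2.resize(a,None,fx=4.4,fy=4.4,interpolation=2))
E
```

```text
(no output)
```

View pics/wrist1c.png

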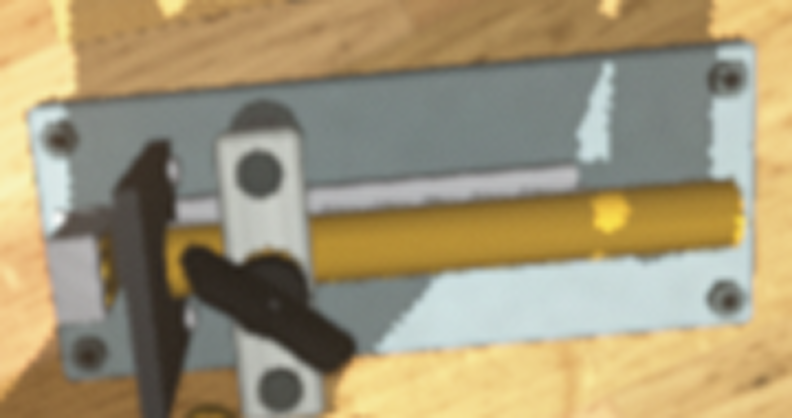

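```bash
cat > fit.py <<'E'
from h import *
from scipy.optimize import least_squares
np.set_printoptions(precision=4,suppress=True)
s,d=pickle.load(open("w1.pkl","rb")); C=cam(d,s)
f=lambda u,v:np.array([u/4.4+215,v/4.4+125])
obs=[((70,-43,14),f(28,103)),((-145,-43,14),f(754,40)),((-145,43,14),f(750,322)),((70,43,14),f(68,380)),
 ((11,-38,85),f(218,140)),((-11,-38,85),f(298,128))]
P=np.array([o[0] for o in obs])/1e3; U=np.array([o[1] for o in obs])
def W(p,P):
    c,s_=np.cos(p[2]),np.sin(p[2]); return P@np.array([[c,s_,0],[-s_,c,0],[0,0,1]])+[p[0],p[1],0]
res=least_squares(lambda p:(proj(C,W(p,P))-U).ravel(),[.53,.085,1.2])
print(res.x,np.degrees(res.x[2])); print(res.fun.reshape(-1,2))
p=res.x
for n,uv,z in [("hubtop",f(273,303),.119),("hubtop",f(273,303),.123),("tip1",f(195,262),.121),("tip2",f(345,355),.121),("tubeback",f(742,212),.046)]:
    X=ray(C,uv,z); c,s_=np.cos(p[2]),np.sin(p[2]); dlt=X[:2]-p[:2]; print(n,X,"jig",c*dlt[0]+s_*dlt[1],-s_*dlt[0]+c*dlt[1])
E
python3 fit.py
```

```text
[0.5345 0.0882 1.2195] 69.87267916299307
[[-1.3697  0.304 ]
 [ 1.7918 -0.3216]
 [ 1.4689  0.6717]
 [-1.2334  0.6588]
 [-1.5407 -0.7225]
 [ 0.9751  0.1848]]
hubtop [0.5382 0.0855 0.119 ] jig -0.0012513037658720468 -0.0044603277146932525
hubtop [0.5392 0.085  0.123 ] jig -0.0013901744990091219 -0.005510417293601356
tip1 [0.5544 0.0968 0.121 ] jig 0.01491148509467068 -0.01575205423405996
tip2 [0.5209 0.0758 0.121 ] jig -0.016337641006453754 0.008444327263236755
tubeback [ 0.4897 -0.0333  0.046 ] jig -0.12948021265693757 0.00019635274293667432
```

```bash
cat > fit2.py <<'E'
from h import *
from scipy.optimize import least_squares
from scipy.spatial.transform import Rotation as Ro
np.set_printoptions(precision=4,suppress=True)
s,d=pickle.load(open("w1.pkl","rb")); C=cam(d,s)
f=lambda u,v:np.array([u/4.4+215,v/4.4+125])
obs=[((70,-43,14),f(28,103)),((-145,-43,14),f(754,40)),((-145,43,14),f(750,322)),((70,43,14),f(68,380)),
 ((11,-38,85),f(218,140)),((-11,-38,85),f(298,128)),((0,0,122),f(271,304)),((0,0,85),f(269.5,280)),((60,-12,60),f(47,240)),((60,12,60),f(57,320))]
P=np.array([o[0] for o in obs])/1e3; U=np.array([o[1] for o in obs])
def W(p,P):
    c,s_=np.cos(p[2]),np.sin(p[2]); return P@np.array([[c,s_,0],[-s_,c,0],[0,0,1]])+[p[0],p[1],0]
def CC(p):
    K,R,t=C; return K,Ro.from_rotvec(p[6:9]).as_matrix()@R,t+p[3:6]
res=least_squares(lambda p:np.r_[(proj(CC(p),W(p,P))-U).ravel()/.5,p[3:6]/.003,p[6:9]/.01],[.53,.085,1.2]+[0]*6)
p=res.x;print(p,np.degrees(p[2])); print(((proj(CC(p),W(p,P))-U)))
for n,uv,z in [("tip1",f(195,262),.121),("tip2",f(345,355),.121),("tubeback",f(742,212),.046)]:
    X=ray(CC(p),uv,z); c,s_=np.cos(p[2]),np.sin(p[2]); dlt=X[:2]-p[:2]; print(n,X,"jig",c*dlt[0]+s_*dlt[1],-s_*dlt[0]+c*dlt[1])
print(s["joints"])
E
python3 fit2.py
```

```text
[ 0.533   0.0887  1.2221 -0.      0.0001 -0.0004 -0.0168  0.0022  0.0007] 70.0217526003911
[[-0.0027  0.7853]
 [-0.5042  0.0639]
 [-0.1464 -0.0098]
 [-0.148   0.1117]
 [-1.2047 -1.5662]
 [ 0.7911 -0.666 ]
 [-0.4317  2.5251]
 [ 0.437  -0.2252]
 [ 0.3698 -1.1828]
 [ 0.87    0.0059]]
tip1 [0.5511 0.0987 0.121 ] jig 0.015557343228857507 -0.013567176712551395
tip2 [0.5168 0.077  0.121 ] jig -0.01650402455573123 0.011263594834137887
tubeback [ 0.4866 -0.0349  0.046 ] jig -0.1319955819645717 0.0013962332707692857
[ 26.3938  12.7182  -9.9553  -0.0101 -67.3316  38.5006]
```

>>> {"op": "play_rows", "data": {"deltas": [[0, 0, 0.2, 0, 0, 1.65, 50], [0, 0, 0.4, 0, 0, 3.3, 50], [0, 0, 0.6, 0, 0, 4.95, 50], [0, 0, 0.8, 0, 0, 6.6, 50], [0, 0, 1, 0, 0, 8.25, 50], [0, 0, 1.2, 0, 0, 9.9, 50], [0, 0, 1.4, 0, 0, 11.55, 40], [0, 0, 1.6, 0, 0, 13.2, 40], [0, 0, 1.8, 0, 0, 14.85, 40], [0.1, -0.1, 2, 0, 0, 16.5, 40], [0.1, -0.14, 2, 0, 0, 18.15, 40], [0.11, -0.14, 2, 0, 0, 19.8, 40]]}}

```text
time_s: 4.3
tcp_pos: [0.5351, 0.0874, 0.1924]
ee_rot: [[-0.565, -0.825, -0.0], [-0.825, 0.565, -0.0], [0.0, 0.0, -1.0]]
wrist_force: [0.6, -0.2, -0.0]
gripper_width: 0.462
```

>>> {"op": "play_rows", "data": {"deltas": [[0, 0, 0, 0, 0, 1.6, 40], [0, 0, 0, 0, 0, 3.2, 40], [0, 0, 0, 0, 0, 4.76, 40], [0, 0, 0, 0, 0, 4.76, 40], [0, 0, 0, 0, 0, 4.76, 40]]}}

```text
time_s: 4.8
tcp_pos: [0.5352, 0.0872, 0.1926]
ee_rot: [[-0.846, -0.534, 0.0], [-0.534, 0.846, 0.0], [-0.0, -0.0, -1.0]]
wrist_force: [1.0, -1.1, 0.2]
gripper_width: 0.459
```

```bash
python3 - <<'E'
from station import r
import cv2,numpy as np,pickle
np.set_printoptions(precision=4,suppress=True)
s=r.sense(); d=r.capture("wrist"); pickle.dump((s,d),open("w2.pkl","wb"))
cv2.imwrite("pics/wrist2.png",cv2.resize(d["pixels"][:,:,::-1],None,fx=1.4,fy=1.4))
print(s["time_s"],s["tcp_pos"],s["ee_rot"],s["wrist_force"],s["moment"],s["gripper_width"],s["joints"])
for t in ["spindle"]:
    print(t,[(np.round(x["centre"],4).tolist(),round(x["score"],2)) for x in r.spot_in("wrist",t)])
E
```

```text
4.8 [0.5352 0.0872 0.1926] [[-0.8456 -0.5339  0.0002]
 [-0.5339  0.8456  0.0001]
 [-0.0002 -0.     -1.    ]] [ 0.9973 -1.08    0.1741] [ 0.0428 -0.1087  0.0087] 0.45859293891206643 [ 26.3905  15.4098 -13.8378   0.0002 -60.7406 -84.1243]
spindle [([0.5313, 0.0877, 0.1169], 0.6)]
```

View pics/wrist2.png

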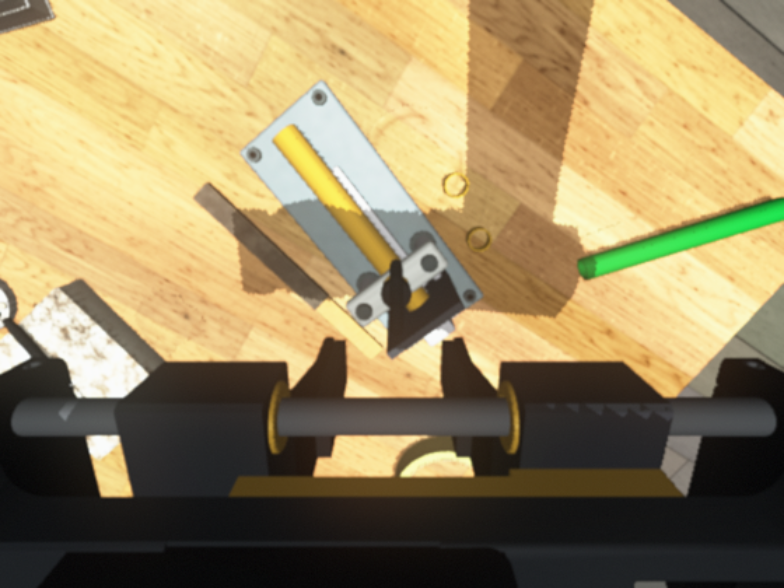

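```bash
python3 - <<'E'
import cv2,pickle
s,d=pickle.load(open("w2.pkl","rb"))
a=d["pixels"][160:270,215:355,::-1]
cv2.imwrite("pics/wrist2c.png",cv2.resize(a,None,fx=5.4,fy=5.4,interpolation=2))
E
```

```text
(no output)
```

View pics/wrist2c.png

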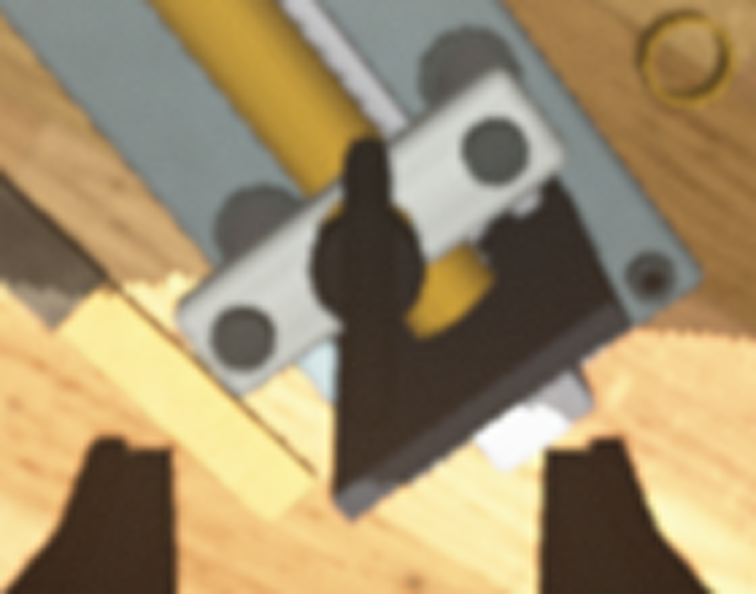

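```bash
cat > fit3.py <<'E'
from h import *
from scipy.optimize import least_squares
from scipy.spatial.transform import Rotation as Ro
np.set_printoptions(precision=4,suppress=True)
s,d=pickle.load(open("w1.pkl","rb")); C1=cam(d,s)
s,d=pickle.load(open("w2.pkl","rb")); C2=cam(d,s)
f=lambda u,v:np.array([u/4.4+215,v/4.4+125])
g=lambda u,v:np.array([u/5.4+215,v/5.4+160])
q=lambda u,v:np.array([u/1.4,v/1.4])
o1=[((70,-43,14),f(28,103)),((-145,-43,14),f(754,40)),((-145,43,14),f(750,322)),((70,43,14),f(68,380)),
 ((11,-38,85),f(218,140)),((-11,-38,85),f(298,128)),((0,0,85),f(269.5,280))]
o2=[((70,43,14),g(702,275)),((-145,-43,14),q(242,152)),((-145,43,14),q(322,82)),
 ((11,38,85),g(563,160)),((-11,38,85),g(507,70)),((-11,-38,85),g(178,310)),((11,-38,85),g(240,395)),((0,0,85),g(369,243.5)),((28,-30,100),g(335,492)),((28,30,100),g(620,305))]
def W(p,P):
    c,s_=np.cos(p[2]),np.sin(p[2]); return P@np.array([[c,s_,0],[-s_,c,0],[0,0,1]])+[p[0],p[1],0]
def CC(C,p):
    K,R,t=C; return K,Ro.from_rotvec(p[6:9]).as_matrix()@R,t+p[3:6]
def rs(p):
    return np.vstack([proj(CC(C,p),W(p,np.array([a[0] for a in o])/1e3))-np.array([a[1] for a in o]) for C,o in((C1,o1),(C2,o2))])
res=least_squares(lambda p:np.r_[rs(p).ravel()/.6,p[3:6]/.003,p[6:9]/.01],[.53,.085,1.2]+[0]*6,loss='soft_l1')
p=res.x;print(p,np.degrees(p[2])); print(rs(p))
for n,C,uv,z in [("tip1",C1,f(183,252),.119),("tip2",C1,f(356,362),.119),("hub1",C1,f(273,303),.12),("tubeback",C1,f(742,212),.046),("hub2",C2,g(367,262),.113),("tip2far",C2,g(368,140),.121),("tubebk2",C2,q(287,132),.050)]:
    X=ray(CC(C,p),uv,z); c,s_=np.cos(p[2]),np.sin(p[2]); dlt=X[:2]-p[:2]; print(n,X,"jig",c*dlt[0]+s_*dlt[1],-s_*dlt[0]+c*dlt[1])
T=np.array(s["ee_rot"]); print("axis in tool",(np.r_[p[:2],0]-s["tcp_pos"])@T)
E
python3 fit3.py
```

```text
[ 0.5353  0.089   1.2192  0.0012 -0.0013  0.0079  0.0029  0.0009  0.0003] 69.85298712393075
[[-0.1905  0.2768]
 [ 0.0993 -0.0123]
 [-0.1807 -0.1224]
 [-0.2703 -0.4489]
 [-1.0757 -0.6909]
 [ 1.0067  0.2652]
 [ 0.5248  0.6322]
 [ 0.5292 -0.0137]
 [-0.0853  1.3043]
 [ 1.8733 -0.8343]
 [ 2.707   0.9188]
 [-0.44   -0.4223]
 [-1.8767  1.6022]
 [ 0.612   2.2385]
 [ 0.1284 -0.1018]
 [-0.5061 -1.4232]
 [-2.206  -2.7551]]
tip1 [0.5578 0.1001 0.119 ] jig 0.01815935373140631 -0.017347924031202385
tip2 [0.5174 0.0754 0.119 ] jig -0.018952494789552233 0.012063133086352276
hub1 [0.5387 0.0866 0.12  ] jig -0.001075849081970661 -0.003973157409928723
tubeback [ 0.4892 -0.0343  0.046 ] jig -0.1316623282744056 0.0007966803495686806
hub2 [0.5312 0.0856 0.113 ] jig -0.004615896410364365 0.002703710904208145
tip2far [0.5124 0.0738 0.121 ] jig -0.022188047573836155 0.016298951023722537
tubebk2 [ 0.4894 -0.031   0.05  ] jig -0.12845398751607995 0.0017416009072193858
axis in tool [-0.001   0.0015  0.1926]
```

>>> {"op": "play_rows", "data": {"deltas": [[0, 0.03, 0.9, 0, 0, 0, 40], [0, 0.03, 1.8, 0, 0, 0, 40], [0, 0.03, 2.6, 0, 0, 0, 40], [0, 0.03, 3.2, 0, 0, 0, 40], [0, 0.03, 3.45, 0, 0, 0, 40], [0, 0.03, 3.45, 0, 0, 0, 40], [0, 0.03, 3.45, 0, 0, 0, 40]]}}

```text
time_s: 5.6
tcp_pos: [0.5355, 0.0876, 0.107]
ee_rot: [[-0.847, -0.531, 0.001], [-0.531, 0.847, 0.0], [-0.001, -0.0, -1.0]]
wrist_force: [-0.0, 0.3, 0.4]
gripper_width: 0.462
```

```bash
cat > sn.py <<'E'
from station import r
import numpy as np,sys
np.set_printoptions(precision=4,suppress=True)
def p():
    s=r.sense(); R=np.array(s["ee_rot"])
    print("t",round(s["time_s"],2),"tcp",s["tcp_pos"],"xyaw",round(np.degrees(np.arctan2(R[1,0],R[0,0])),2),"F",s["wrist_force"],"Ft",R.T@s["wrist_force"],"M",s["moment"],"open",round(s["gripper_width"]*87,2),"j6",round(s["joints"][5],1),"eff6",round(s["effort"][5],3))
if __name__=="__main__":
    p()
    if len(sys.argv)>1:
        import cv2
        for c in sys.argv[2:]:
            d=r.capture(c)["pixels"][:,:,::-1]
            cv2.imwrite(f"pics/{sys.argv[1]}_{c}.png",cv2.resize(d,None,fx=1.4,fy=1.4))
E
python3 sn.py g1 wrist
```

```text
t 5.6 tcp [0.5355 0.0876 0.107 ] xyaw -147.9 F [-0.0172  0.2654  0.3805] Ft [-0.127   0.2338 -0.3805] M [ 0.0917 -0.1109 -0.0096] open 40.17 j6 -84.3 eff6 0.003
```

View pics/g1_wrist.png

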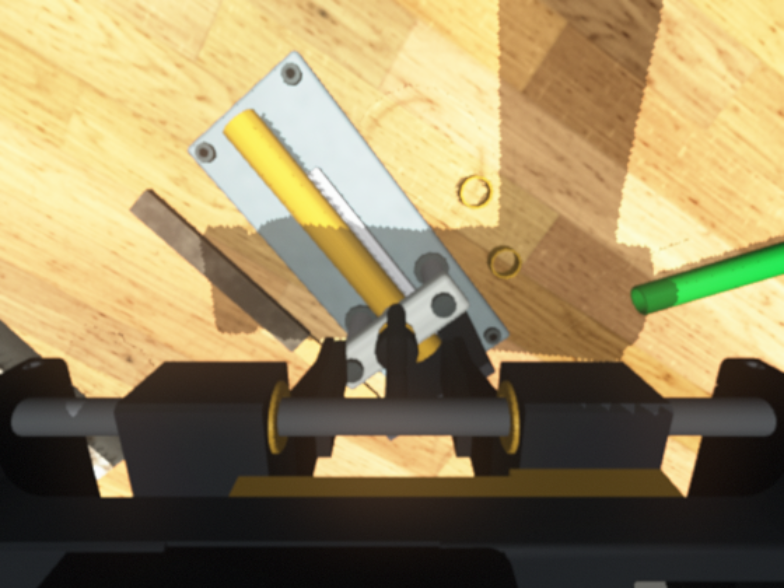

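>>> {"op": "play_rows", "data": {"deltas": [[0, 0, 0, 0, 0, 0, 20], [0, 0, 0, 0, 0, 0, 10], [0, 0, 0, 0, 0, 0, 4], [0, 0, 0, 0, 0, 0, 4], [0, 0, 0, 0, 0, 0, 4], [0, 0, 0, 0, 0, 0, 4]]}}

```text
time_s: 6.25
tcp_pos: [0.5345, 0.0882, 0.1064]
ee_rot: [[-0.847, -0.531, -0.001], [-0.531, 0.847, 0.001], [-0.0, 0.001, -1.0]]
wrist_force: [-2.7, 3.5, 2.4]
gripper_width: 0.091
```

```bash
python3 sn.py
```

```text
t 6.25 tcp [0.5345 0.0882 0.1064] xyaw -147.92 F [-2.7123  3.4948  2.4101] Ft [ 0.4419  4.405  -2.4041] M [1.2331 0.6808 0.1895] open 7.9 j6 -84.3 eff6 -0.176
```

>>> {"op": "play_rows", "data": {"deltas": [[0, 0.04, 0, 0, 0, -0.6, 4], [0, 0.04, -0.015, 0, 0, -1.6, 4], [0, 0.04, -0.03, 0, 0, -2.8, 4], [0, 0.04, -0.04, 0, 0, -4, 4], [0, 0.04, -0.055, 0, 0, -5.2, 4], [0, 0.04, -0.07, 0, 0, -6.4, 4], [0, 0.04, -0.08, 0, 0, -7.6, 4]]}}

```text
time_s: 6.95
tcp_pos: [0.5348, 0.088, 0.1082]
ee_rot: [[-0.337, -0.941, 0.001], [-0.941, 0.337, -0.0], [-0.0, -0.001, -1.0]]
wrist_force: [2.6, -1.4, -2.0]
gripper_width: 0.089
```

```bash
python3 sn.py
```

```text
t 6.95 tcp [0.5348 0.088  0.1082] xyaw -109.72 F [ 2.5533 -1.3729 -2.0277] Ft [ 0.4311 -2.8651  2.03  ] M [-0.322  -0.6398 -0.0696] open 7.74 j6 -46.3 eff6 -0.576
```

>>> {"op": "play_rows", "data": {"deltas": [[0, -0.02, -0.01, 0, 0, -1, 4], [0, -0.02, -0.02, 0, 0, -2.2, 4], [0, -0.02, -0.035, 0, 0, -3.4, 4], [0, -0.02, -0.05, 0, 0, -4.6, 4], [0, -0.02, -0.06, 0, 0, -5.8, 4], [0, -0.02, -0.07, 0, 0, -7, 4], [0, -0.02, -0.085, 0, 0, -8, 4], [0, -0.02, -0.085, 0, 0, -8, 4]]}}

```text
time_s: 7.75
tcp_pos: [0.5356, 0.088, 0.1103]
ee_rot: [[0.343, -0.939, 0.001], [-0.939, -0.343, 0.0], [0.0, -0.001, -1.0]]
wrist_force: [2.6, -1.2, -2.5]
gripper_width: 0.087
```

```bash
python3 sn.py
```

```text
t 7.75 tcp [0.5356 0.088  0.1103] xyaw -69.95 F [ 2.6293 -1.1592 -2.5175] Ft [ 1.9894 -2.069   2.5211] M [-0.2969 -0.9897  0.0317] open 7.59 j6 -6.4 eff6 0.25
```

>>> {"op": "play_rows", "data": {"deltas": [[0, 0, 0, 0, 0, 0, 20], [0, 0, 0, 0, 0, 0, 30], [0, 0, -1, 0, 0, 0, 30], [0, 0, -2, 0, 0, 0, 30], [0.5, 0.5, -2.6, 0, 0, 1.3, 20], [1.5, 1.3, -2.6, 0, 0, 2.6, 10], [2.5, 2.2, -2.6, 0, 0, 4, 0], [3.5, 3, -2.6, 0, 0, 5.4, 0], [4.2, 3.6, -2.6, 0, 0, 6.8, 0], [4.72, 4.02, -2.4, 0, 0, 8, 0], [4.72, 4.02, -2.4, 0, 0, 8, 0], [4.72, 4.02, -2.4, 0, 0, 8, 0]]}}

```text
time_s: 8.95
tcp_pos: [0.4809, -0.0572, 0.1706]
ee_rot: [[-0.34, -0.94, 0.0], [-0.94, 0.34, 0.0], [-0.0, -0.0, -1.0]]
wrist_force: [-0.5, -0.1, -0.8]
gripper_width: 0.006
```

```bash
python3 sn.py p1 wrist; python3 - <<'E'
E
```

```text
t 8.95 tcp [ 0.4809 -0.0572  0.1706] xyaw -109.9 F [-0.528  -0.0967 -0.7824] Ft [0.2707 0.4636 0.7823] M [ 0.1009 -0.1603 -0.0233] open 0.52 j6 -32.4 eff6 -0.021
```

View pics/p1_wrist.png

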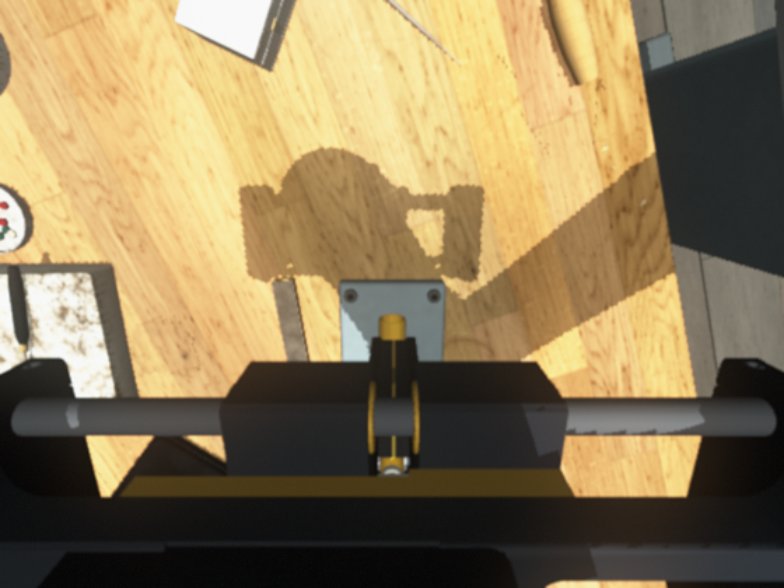

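```bash
python3 - <<'E'
from station import r
from h import *
s=r.sense();d=r.capture("wrist");C=cam(d,s)
R=np.array(s["ee_rot"])
for z in(.036,.046,.056):
    X=ray(C,(393/1.4,316/1.4),z); print(z,X,(X-s["tcp_pos"])@R, (X[0]-.535)*.3445+(X[1]-.088)*.9388)
E
```

```text
0.036 [ 0.49146658 -0.02795313  0.036     ] [-0.03060163  0.00024685  0.13473629] -0.12385406180570273
0.046 [ 0.49018055 -0.03152498  0.046     ] [-0.02680845  0.0002377   0.1247351 ] -0.12765035345786094
0.056 [ 0.48889453 -0.03509684  0.056     ] [-0.02301526  0.00022854  0.11473392] -0.1314466451100191
```

>>> {"op": "play_rows", "data": {"deltas": [[0, 0, 1.5, 0, 0, 0, 0], [0, 0, 3, 0, 0, 0, 0], [0, 0, 4.4, 0, 0, 0, 0], [0, 0, 5.1, 0, 0, 0, 0], [0, 0, 5.4, 0, 0, 0, 0], [0, 0, 5.4, 0, 0, 0, 0], [0, 0, 5.4, 0, 0, 0, 0]]}}

```text
time_s: 9.75
tcp_pos: [0.482, -0.0567, 0.0363]
ee_rot: [[-0.34, -0.94, 0.002], [-0.94, 0.34, 0.0], [-0.001, -0.002, -1.0]]
wrist_force: [0.3, -0.7, 0.4]
gripper_width: 0.006
```

```bash
python3 sn.py p2 wrist scene
```

```text
t 9.75 tcp [ 0.482  -0.0567  0.0363] xyaw -109.87 F [ 0.2904 -0.6892  0.3914] Ft [ 0.5491 -0.5081 -0.3909] M [ 0.0899 -0.1531 -0.0087] open 0.54 j6 -32.4 eff6 -0.0
```

View pics/p2_wrist.png

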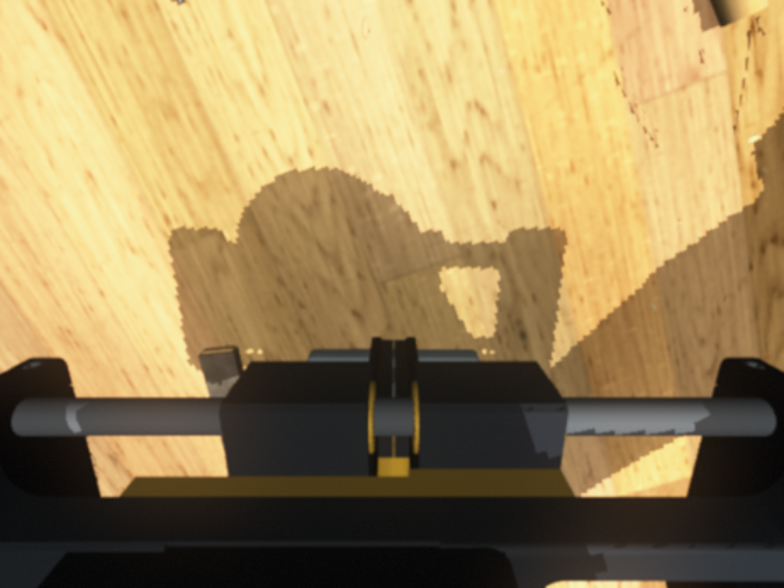

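>>> {"op": "play_rows", "data": {"deltas": [[-0.15, 0, 0, 0, 0, 0, 0], [-0.3, 0, 0, 0, 0, 0, 0], [-0.4, 0, 0, 0, 0, 0, 0], [-0.46, 0, 0, 0, 0, 0, 0], [-0.52, 0, 0, 0, 0, 0, 0], [-0.58, 0, 0, 0, 0, 0, 0], [-0.64, 0, 0, 0, 0, 0, 0], [-0.7, 0, 0, 0, 0, 0, 0], [-0.7, 0, 0, 0, 0, 0, 0]]}}

```text
time_s: 10.75
tcp_pos: [0.4869, -0.0407, 0.0354]
ee_rot: [[-0.341, -0.94, -0.0], [-0.94, 0.341, -0.0], [0.0, 0.0, -1.0]]
wrist_force: [0.4, -0.6, 0.6]
gripper_width: 0.006
```

```bash
python3 sn.py
```

```text
t 10.75 tcp [ 0.4869 -0.0407  0.0354] xyaw -109.93 F [ 0.405  -0.5927  0.5927] Ft [ 0.4191 -0.5827 -0.5927] M [ 0.1119 -0.0474 -0.0116] open 0.55 j6 -34.2 eff6 -0.011
```

>>> {"op": "play_rows", "data": {"deltas": [[-0.04, 0, 0, 0, 0, 0, 0], [-0.08, 0, 0, 0, 0, 0, 0], [-0.12, 0, 0, 0, 0, 0, 0], [-0.16, 0, 0, 0, 0, 0, 0], [-0.2, 0, 0, 0, 0, 0, 0], [-0.24, 0, 0, 0, 0, 0, 0]]}}

```text
time_s: 11.35
tcp_pos: [0.4889, -0.0351, 0.0354]
ee_rot: [[-0.341, -0.94, -0.0], [-0.94, 0.341, -0.0], [0.0, 0.0, -1.0]]
wrist_force: [-1.1, -0.4, -0.2]
gripper_width: 0.008
```

```bash
python3 sn.py
```

```text
t 11.35 tcp [ 0.4889 -0.0351  0.0354] xyaw -109.94 F [-1.0873 -0.4366 -0.1996] Ft [0.7812 0.8732 0.1998] M [-0.1908 -0.0634 -0.0078] open 0.7 j6 -34.9 eff6 0.019
```

>>> {"op": "play_rows", "data": {"deltas": [[-0.03, 0, 0, 0, 0, 0, 0], [-0.06, 0, 0, 0, 0, 0, 0], [-0.09, 0, 0, 0, 0, 0, 0], [-0.12, 0, 0, 0, 0, 0, 0]]}}

```text
time_s: 11.75
tcp_pos: [0.4897, -0.0327, 0.0354]
ee_rot: [[-0.341, -0.94, -0.001], [-0.94, 0.341, -0.001], [0.001, 0.001, -1.0]]
wrist_force: [1.0, -5.6, 0.4]
gripper_width: 0.008
```

```bash
python3 sn.py
```

```text
t 11.75 tcp [ 0.4897 -0.0327  0.0354] xyaw -109.93 F [ 0.9803 -5.5821  0.4049] Ft [ 4.914  -2.8242 -0.4018] M [-1.521  -0.0986 -0.0657] open 0.67 j6 -35.2 eff6 0.05
```

>>> {"op": "play_rows", "data": {"deltas": [[-0.03, 0, 0, 0, 0, 0, 0], [-0.06, 0, 0, 0, 0, 0, 0]]}}

```text
time_s: 11.95
tcp_pos: [0.4896, -0.0324, 0.0354]
ee_rot: [[-0.341, -0.94, -0.002], [-0.94, 0.341, -0.002], [0.003, 0.002, -1.0]]
wrist_force: [-0.4, -11.8, 0.7]
gripper_width: 0.004
```

```bash
python3 sn.py
```

```text
t 11.95 tcp [ 0.4896 -0.0324  0.0354] xyaw -109.93 F [ -0.4472 -11.7984   0.7293] Ft [11.2462 -3.6009 -0.7012] M [-3.4398 -0.1927 -0.0367] open 0.37 j6 -35.3 eff6 0.095
```

>>> {"op": "play_rows", "data": {"deltas": [[-0.03, 0, 0, 0, 0, 0, 0], [-0.06, 0, 0, 0, 0, 0, 0]]}}

```text
time_s: 12.15
tcp_pos: [0.4895, -0.0323, 0.0355]
ee_rot: [[-0.341, -0.94, -0.004], [-0.94, 0.341, -0.004], [0.005, 0.002, -1.0]]
wrist_force: [1.1, -17.1, 1.2]
gripper_width: 0.004
```

```bash
python3 sn.py
```

```text
t 12.15 tcp [ 0.4895 -0.0323  0.0355] xyaw -109.95 F [  1.1413 -17.0655   1.1831] Ft [15.6582 -6.8916 -1.1223] M [-5.1255 -0.3218 -0.1276] open 0.35 j6 -35.5 eff6 0.139
```

>>> {"op": "play_rows", "data": {"deltas": [[0.08, 0, 0, 0, 0, 0, 0], [0.14, 0, 0, 0, 0, 0, 0], [0.25, 0, 0, 0, 0, 0, 0], [0.5, 0, 0, 0, 0, 0, 0], [0.8, 0, 0, 0, 0, 0, 0], [0.8, 0, -1.2, 0, 0, 0, 0], [0.8, 0, -2.5, 0, 0, 0, 0], [0.8, 0, -4, 0, 0, 0, 0], [0.8, 0, -5.4, 0, 0, 0, 0], [0.8, 0, -5.4, 0, 0, 0, 0], [0.8, 0, -5.4, 0, 0, 0, 0]]}}

```text
time_s: 13.25
tcp_pos: [0.4841, -0.0483, 0.1711]
ee_rot: [[-0.341, -0.94, 0.002], [-0.94, 0.341, 0.001], [-0.002, -0.001, -1.0]]
wrist_force: [-0.3, -0.7, -0.4]
gripper_width: 0.005
```

```bash
python3 sn.py p3 wrist; python3 - <<'E'
from station import r
from h import *
s=r.sense();d=r.capture("wrist");C=cam(d,s);pickle.dump((s,d),open("w3.pkl","wb"))
cv2.imwrite("pics/p3c.png",cv2.resize(d["pixels"][190:260,230:330,::-1],None,fx=6,fy=6))
E
```

```text
t 13.25 tcp [ 0.4841 -0.0483  0.1711] xyaw -109.96 F [-0.2822 -0.7157 -0.4226] Ft [0.7697 0.0215 0.4214] M [ 0.0876 -0.0452  0.0205] open 0.47 j6 -33.4 eff6 0.005
```

View pics/p3_wrist.png

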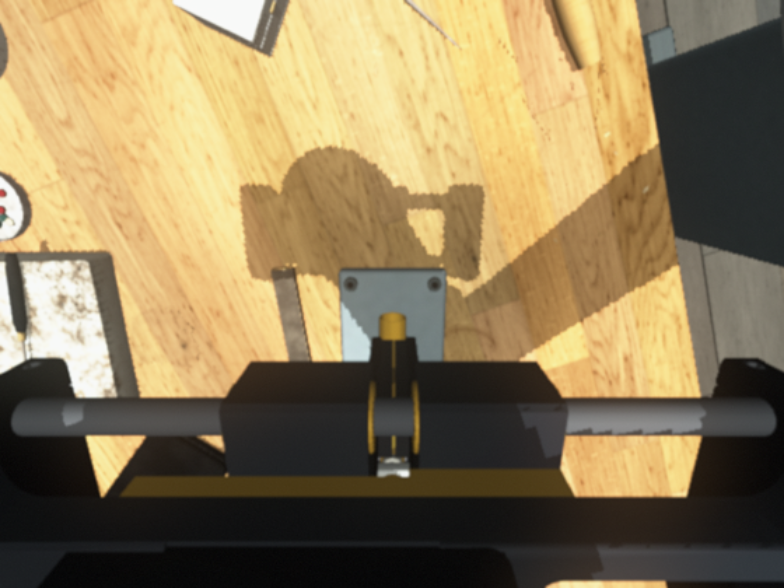

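```bash
python3 - <<'E'
import numpy as np
A=[];b=[]
for yaw,t in((-147.92,(.5345,.0882)),(-109.72,(.5348,.0880)),(-69.95,(.5356,.0880))):
    a=np.radians(yaw); y=np.array([np.sin(a),-np.cos(a)]); A.append(y); b.append(y@np.array(t)); 
A=np.array(A);b=np.array(b); x,res,*_=np.linalg.lstsq(A,b,rcond=None); print(x,A@x-b)
from station import r
s=r.sense();R=np.array(s["ee_rot"])
print((np.r_[x,.1103]-s["tcp_pos"])@R/.025)
E
```

```text
[0.53522521 0.08876444] [ 9.30946949e-05 -1.42331031e-04  8.99951233e-05]
[-5.87462494 -0.08902737  2.35798619]
```

>>> {"op": "play_rows", "data": {"deltas": [[-0.8, 0, 0, 0, 0, -1, 30], [-1.8, 0, 0, 0, 0, -2, 30], [-3, -0.03, 0, 0, 0, -3.5, 30], [-4.2, -0.05, 0, 0, 0, -5, 30], [-5.2, -0.08, 0, 0, 0, -6.5, 30], [-5.87, -0.09, 0, 0, 0, -8, 30], [-5.87, -0.09, 0, 0, 0, -8, 30], [-5.87, -0.09, 0.8, 0, 0, -8, 30], [-5.87, -0.09, 1.6, 0, 0, -8, 30], [-5.87, -0.09, 2.2, 0, 0, -8, 30], [-5.87, -0.09, 2.36, 0, 0, -8, 30], [-5.87, -0.09, 2.36, 0, 0, -8, 30]]}}

```text
time_s: 14.55
tcp_pos: [0.5355, 0.0881, 0.1103]
ee_rot: [[0.342, -0.94, -0.003], [-0.94, -0.342, -0.001], [0.0, 0.003, -1.0]]
wrist_force: [-0.2, 1.5, -0.4]
gripper_width: 0.343
```

>>> {"op": "play_rows", "data": {"deltas": [[0, 0, 0, 0, 0, 0, 30], [0, 0, 0, 0, 0, 0, 30]]}}

```text
time_s: 14.75
tcp_pos: [0.5368, 0.0889, 0.1123]
ee_rot: [[0.343, -0.939, 0.002], [-0.939, -0.343, 0.001], [0.0, -0.002, -1.0]]
wrist_force: [0.1, -0.3, 1.1]
gripper_width: 0.346
```

```bash
cat > rd.py <<'E'
from station import r
import numpy as np,sys,pickle
np.set_printoptions(precision=4,suppress=True)
n=int(sys.argv[1]) if len(sys.argv)>1 else 3
L=[]
for i in range(n):
    s=r.sense(); R=np.array(s["ee_rot"]); L.append([s["time_s"],np.degrees(np.arctan2(R[1,0],R[0,0])),s["moment"][2],s["effort"][5],*(R.T@s["wrist_force"]),*s["tcp_pos"]])
    if i<n-1: r.capture("wrist")
L=np.array(L)
open("log.txt","a").write("\n".join(" ".join(f"{v:.5f}" for v in x) for x in L)+"\n")
print("Mz",L[:,2],"eff6",L[:,3],"yaw",L[:,1]); print("Ft",L[:,4:7].mean(0),"tcp",L[:,7:].mean(0),"t",L[-1,0])
E
python3 rd.py 6; python3 sn.py g2 wrist
```

```text
Mz [-0.024  -0.0011  0.048  -0.0324 -0.0127 -0.0167] eff6 [-0.002  -0.0014 -0.0011 -0.0008 -0.0006 -0.0005] yaw [-69.9597 -69.9579 -69.9521 -69.9517 -69.942  -69.9472]
Ft [-0.4725 -0.0623 -0.3603] tcp [0.5366 0.089  0.1121] t 15.0
t 15.0 tcp [0.5365 0.089  0.1119] xyaw -69.95 F [-0.1982  0.3013  0.822 ] Ft [-0.3511  0.0822 -0.822 ] M [ 0.0385 -0.0456 -0.0167] open 29.74 j6 -6.5 eff6 -0.0
```

View pics/g2_wrist.png

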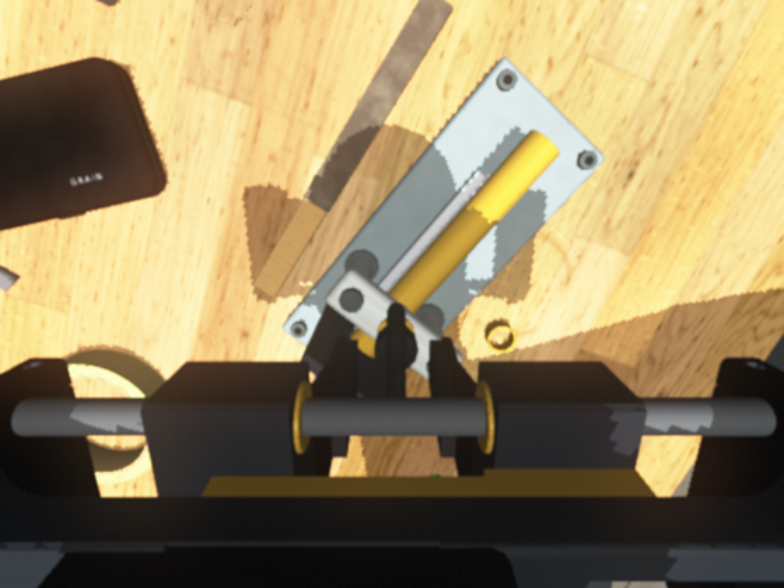

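>>> {"op": "play_rows", "data": {"deltas": [[-0.01, 0.05, 0.08, 0, 0, 0, 20], [-0.01, 0.05, 0.08, 0, 0, 0, 12], [-0.01, 0.05, 0.08, 0, 0, 0, 4], [-0.01, 0.05, 0.08, 0, 0, 0, 4], [-0.01, 0.05, 0.08, 0, 0, 0, 4], [-0.01, 0.05, 0.08, 0, 0, 0, 4]]}}

```text
time_s: 15.65
tcp_pos: [0.5354, 0.0888, 0.1094]
ee_rot: [[0.343, -0.939, 0.001], [-0.939, -0.343, 0.0], [0.0, -0.001, -1.0]]
wrist_force: [0.7, 0.3, -1.4]
gripper_width: 0.084
```

```bash
python3 rd.py 4; python3 sn.py
```

```text
Mz [0.0853 0.016  0.0888 0.0997] eff6 [-0.0854 -0.0864 -0.0873 -0.088 ] yaw [-69.9257 -69.9293 -69.9299 -69.9336]
Ft [ 0.4404 -1.2589  0.7298] tcp [0.5354 0.0888 0.1094] t 15.8
t 15.8 tcp [0.5353 0.0888 0.1094] xyaw -69.93 F [ 2.3969  0.2332 -0.4307] Ft [ 0.6034 -2.3312  0.4322] M [ 0.1437 -0.4611  0.0997] open 7.68 j6 -6.5 eff6 -0.088
```

>>> {"op": "play_rows", "data": {"deltas": [[0, 0, 0.005, 0, 0, 0.4, 4], [0, 0, 0.008, 0, 0, 0.8, 4], [0, 0, 0.008, 0, 0, 0.8, 4], [0, 0, 0.008, 0, 0, 0.8, 4]]}}

```text
time_s: 16.2
tcp_pos: [0.5353, 0.0888, 0.1092]
ee_rot: [[0.277, -0.961, 0.001], [-0.961, -0.277, 0.0], [-0.0, -0.001, -1.0]]
wrist_force: [1.6, -0.2, -1.4]
gripper_width: 0.09
```

```bash
python3 rd.py 4
```

```text
Mz [0.0825 0.0192 0.0232 0.0377] eff6 [-0.0451 -0.0414 -0.0426 -0.0444] yaw [-73.9055 -73.9152 -73.9187 -73.9201]
Ft [ 0.0592 -1.6919  1.4769] tcp [0.5353 0.0888 0.1092] t 16.35
```

>>> {"op": "play_rows", "data": {"deltas": [[0, 0, 0.005, 0, 0, 0.4, 4], [0, 0, 0.008, 0, 0, 0.8, 4], [0, 0, 0.008, 0, 0, 0.8, 4], [0, 0, 0.008, 0, 0, 0.8, 4]]}}

```text
time_s: 16.75
tcp_pos: [0.5353, 0.0888, 0.109]
ee_rot: [[0.21, -0.978, 0.0], [-0.978, -0.21, 0.0], [-0.0, -0.0, -1.0]]
wrist_force: [2.8, 0.7, -2.1]
gripper_width: 0.089
```

```bash
python3 rd.py 4
```

```text
Mz [0.0449 0.0523 0.0846 0.084 ] eff6 [-0.049  -0.0462 -0.0482 -0.0506] yaw [-77.8992 -77.9043 -77.9104 -77.9186]
Ft [ 0.0415 -2.5354  2.3242] tcp [0.5353 0.0888 0.109 ] t 16.9
```

>>> {"op": "play_rows", "data": {"deltas": [[0, 0, 0.002, 0, 0, 0.2, 4], [0, 0, 0.004, 0, 0, 0.4, 4], [0, 0, 0.007, 0, 0, 0.6, 4], [0, 0, 0.01, 0, 0, 0.8, 4]]}}

```text
time_s: 17.3
tcp_pos: [0.5352, 0.0888, 0.1088]
ee_rot: [[0.139, -0.99, 0.0], [-0.99, -0.139, 0.0], [-0.0, -0.0, -1.0]]
wrist_force: [2.9, 0.2, -1.6]
gripper_width: 0.087
```

```bash
python3 rd.py 1
```

```text
Mz [0.1141] eff6 [-0.018] yaw [-82.0115]
Ft [ 0.1989 -2.874   1.6302] tcp [0.5352 0.0888 0.1088] t 17.3
```

>>> {"op": "play_rows", "data": {"deltas": [[0, 0, 0.002, 0, 0, 0.2, 4], [0, 0, 0.004, 0, 0, 0.4, 4], [0, 0, 0.007, 0, 0, 0.6, 4], [0, 0, 0.01, 0, 0, 0.8, 4]]}}

```text
time_s: 17.7
tcp_pos: [0.5352, 0.0888, 0.1086]
ee_rot: [[0.069, -0.998, 0.0], [-0.998, -0.069, 0.0], [-0.0, -0.0, -1.0]]
wrist_force: [2.6, 1.0, -2.2]
gripper_width: 0.088
```

```bash
python3 rd.py 1
```

```text
Mz [0.1939] eff6 [-0.0178] yaw [-86.022]
Ft [-0.8644 -2.6517  2.1803] tcp [0.5352 0.0888 0.1086] t 17.7
```

>>> {"op": "play_rows", "data": {"deltas": [[0, 0, 0.002, 0, 0, 0.2, 4], [0, 0, 0.004, 0, 0, 0.4, 4], [0, 0, 0.007, 0, 0, 0.6, 4], [0, 0, 0.01, 0, 0, 0.8, 4]]}}

```text
time_s: 18.1
tcp_pos: [0.5352, 0.0888, 0.1084]
ee_rot: [[-0.0, -1.0, 0.0], [-1.0, 0.0, 0.0], [-0.0, -0.0, -1.0]]
wrist_force: [2.8, 2.1, -1.2]
gripper_width: 0.088
```

```bash
python3 rd.py 1
```

```text
Mz [0.1716] eff6 [-0.0187] yaw [-90.0194]
Ft [-2.0972 -2.7732  1.2283] tcp [0.5352 0.0888 0.1084] t 18.1
```

>>> {"op": "play_rows", "data": {"deltas": [[0, 0, 0.002, 0, 0, 0.2, 4], [0, 0, 0.004, 0, 0, 0.4, 4], [0, 0, 0.007, 0, 0, 0.6, 4], [0, 0, 0.01, 0, 0, 0.8, 4]]}}

```text
time_s: 18.5
tcp_pos: [0.5352, 0.0888, 0.1082]
ee_rot: [[-0.07, -0.998, 0.0], [-0.998, 0.07, 0.0], [-0.0, -0.0, -1.0]]
wrist_force: [2.7, 1.3, -1.7]
gripper_width: 0.089
```

```bash
python3 rd.py 1
```

```text
Mz [0.1201] eff6 [-0.0206] yaw [-94.0177]
Ft [-1.4585 -2.6379  1.722 ] tcp [0.5352 0.0888 0.1082] t 18.5
```

>>> {"op": "play_rows", "data": {"deltas": [[0, 0, 0.002, 0, 0, 0.2, 4], [0, 0, 0.004, 0, 0, 0.4, 4], [0, 0, 0.007, 0, 0, 0.6, 4], [0, 0, 0.01, 0, 0, 0.8, 4]]}}

```text
time_s: 18.9
tcp_pos: [0.5352, 0.0887, 0.1079]
ee_rot: [[-0.14, -0.99, 0.0], [-0.99, 0.14, 0.0], [-0.0, -0.0, -1.0]]
wrist_force: [2.6, 1.7, -0.2]
gripper_width: 0.087
```

```bash
python3 rd.py 1
```

```text
Mz [0.1145] eff6 [-0.0218] yaw [-98.0201]
Ft [-2.0305 -2.3351  0.1965] tcp [0.5352 0.0887 0.1079] t 18.9
```

>>> {"op": "play_rows", "data": {"deltas": [[0, 0, 0.002, 0, 0, 0.2, 4], [0, 0, 0.004, 0, 0, 0.4, 4], [0, 0, 0.007, 0, 0, 0.6, 4], [0, 0, 0.01, 0, 0, 0.8, 4]]}}

```text
time_s: 19.3
tcp_pos: [0.5352, 0.0887, 0.1078]
ee_rot: [[-0.208, -0.978, 0.0], [-0.978, 0.208, 0.0], [-0.0, -0.0, -1.0]]
wrist_force: [1.8, 1.7, 2.1]
gripper_width: 0.086
```

```bash
python3 rd.py 1
```

```text
Mz [0.1201] eff6 [-0.0226] yaw [-102.0163]
Ft [-2.087  -1.4287 -2.0957] tcp [0.5352 0.0887 0.1078] t 19.3
```

>>> {"op": "play_rows", "data": {"deltas": [[0, 0, 0.002, 0, 0, 0.2, 4], [0, 0, 0.004, 0, 0, 0.4, 4], [0, 0, 0.006, 0, 0, 0.6, 4], [0, 0, 0.008, 0, 0, 0.8, 4]]}}

```text
time_s: 19.7
tcp_pos: [0.5352, 0.0888, 0.1075]
ee_rot: [[-0.276, -0.961, 0.0], [-0.961, 0.276, 0.0], [-0.0, -0.0, -1.0]]
wrist_force: [0.7, 2.0, 3.8]
gripper_width: 0.09
```

```bash
python3 rd.py 1
```

```text
Mz [0.1324] eff6 [-0.0239] yaw [-106.0177]
Ft [-2.0902 -0.1254 -3.8131] tcp [0.5352 0.0888 0.1075] t 19.7
```

>>> {"op": "play_rows", "data": {"deltas": [[0, 0, 0.002, 0, 0, 0.2, 4], [0, 0, 0.004, 0, 0, 0.4, 4], [0, 0, 0.006, 0, 0, 0.6, 4], [0, 0, 0.008, 0, 0, 0.8, 4]]}}

```text
time_s: 20.1
tcp_pos: [0.5351, 0.0888, 0.1073]
ee_rot: [[-0.342, -0.94, 0.0], [-0.94, 0.342, 0.0], [-0.0, -0.0, -1.0]]
wrist_force: [1.2, 2.6, 5.3]
gripper_width: 0.087
```

```bash
python3 rd.py 1
```

```text
Mz [0.1736] eff6 [-0.0254] yaw [-110.0182]
Ft [-2.8814 -0.1815 -5.2689] tcp [0.5351 0.0888 0.1073] t 20.1
```

>>> {"op": "play_rows", "data": {"deltas": [[0, 0, 0.002, 0, 0, 0.2, 4], [0, 0, 0.004, 0, 0, 0.4, 4], [0, 0, 0.006, 0, 0, 0.6, 4], [0, 0, 0.008, 0, 0, 0.8, 4]]}}

```text
time_s: 20.5
tcp_pos: [0.5352, 0.0887, 0.1071]
ee_rot: [[-0.407, -0.913, 0.0], [-0.913, 0.407, 0.0], [-0.0, -0.0, -1.0]]
wrist_force: [1.0, 2.4, 4.7]
gripper_width: 0.087
```

```bash
python3 rd.py 1
```

```text
Mz [0.1623] eff6 [-0.0296] yaw [-114.0178]
Ft [-2.6176  0.0853 -4.7397] tcp [0.5352 0.0887 0.1071] t 20.5
```

>>> {"op": "play_rows", "data": {"deltas": [[0, 0, 0.0, 0, 0, 0.2, 4], [0, 0, 0.0, 0, 0, 0.4, 4], [0, 0, 0.0, 0, 0, 0.6, 4], [0, 0, 0.0, 0, 0, 0.8, 4]]}}

```text
time_s: 20.9
tcp_pos: [0.5351, 0.0888, 0.1069]
ee_rot: [[-0.47, -0.883, 0.0], [-0.883, 0.47, 0.0], [-0.0, -0.0, -1.0]]
wrist_force: [2.1, 1.9, 4.9]
gripper_width: 0.087
```

```bash
python3 rd.py 1
```

```text
Mz [0.1481] eff6 [-0.0361] yaw [-118.0222]
Ft [-2.6538 -0.9671 -4.8805] tcp [0.5351 0.0888 0.1069] t 20.9
```

>>> {"op": "play_rows", "data": {"deltas": [[0, 0, 0, 0, 0, 0.2, 4], [0, 0, 0, 0, 0, 0.4, 4], [0, 0, 0, 0, 0, 0.6, 4], [0, 0, 0, 0, 0, 0.8, 4]]}}

```text
time_s: 21.3
tcp_pos: [0.5351, 0.0888, 0.1068]
ee_rot: [[-0.53, -0.848, 0.0], [-0.848, 0.53, 0.0], [-0.0, 0.0, -1.0]]
wrist_force: [2.0, 1.7, 3.3]
gripper_width: 0.088
```

```bash
python3 rd.py 1
```

```text
Mz [0.0986] eff6 [-0.0446] yaw [-122.0249]
Ft [-2.4782 -0.8008 -3.2797] tcp [0.5351 0.0888 0.1068] t 21.3
```

>>> {"op": "play_rows", "data": {"deltas": [[0, 0, 0.002, 0, 0, 0.2, 4], [0, 0, 0.004, 0, 0, 0.4, 4], [0, 0, 0.006, 0, 0, 0.6, 4], [0, 0, 0.008, 0, 0, 0.8, 4]]}}

```text
time_s: 21.7
tcp_pos: [0.5351, 0.0888, 0.1066]
ee_rot: [[-0.588, -0.809, 0.0], [-0.809, 0.588, 0.0], [-0.0, 0.0, -1.0]]
wrist_force: [2.0, 3.1, 1.5]
gripper_width: 0.09
```

```bash
python3 rd.py 1
```

```text
Mz [0.1876] eff6 [-0.0513] yaw [-126.0255]
Ft [-3.6786  0.2323 -1.4545] tcp [0.5351 0.0888 0.1066] t 21.7
```

>>> {"op": "play_rows", "data": {"deltas": [[0, 0, -0.008, 0, 0, -0.8, 4], [0, 0, -0.02, 0, 0, -2.2, 4], [0, 0, -0.037, 0, 0, -3.6, 4], [0, 0, -0.052, 0, 0, -5, 4], [0, 0, -0.067, 0, 0, -6.4, 4], [0, 0, -0.082, 0, 0, -7.8, 4], [0, 0, -0.097, 0, 0, -9.2, 4], [0, 0, -0.097, 0, 0, -9.2, 4], [0, 0, -0.097, 0, 0, -9.2, 14], [0, 0, -0.097, 0, 0, -9.2, 14], [0, 0, -0.097, 0, 0, -9.2, 14]]}}

```text
time_s: 22.8
tcp_pos: [0.5332, 0.0877, 0.1082]
ee_rot: [[0.173, -0.985, -0.004], [-0.985, -0.173, -0.002], [0.001, 0.005, -1.0]]
wrist_force: [0.1, -0.1, 1.1]
gripper_width: 0.16
```

```bash
python3 rd.py 3
```

```text
Mz [-0.0468  0.0393 -0.0002] eff6 [-0.0084 -0.0072 -0.0059] yaw [-80.0542 -80.0329 -80.0085]
Ft [ 0.1285  0.4441 -0.2517] tcp [0.5335 0.0878 0.1083] t 22.9
```

>>> {"op": "play_rows", "data": {"deltas": [[-0.03, -0.07, -0.01, 0, 0, 0, 14], [-0.03, -0.07, -0.01, 0, 0, 0, 14], [-0.03, -0.07, -0.01, 0, 0, 0, 4], [-0.03, -0.07, -0.01, 0, 0, 0, 4], [-0.03, -0.07, -0.01, 0, 0, 0, 4]]}}

```text
time_s: 23.4
tcp_pos: [0.5354, 0.0894, 0.1092]
ee_rot: [[0.175, -0.985, -0.003], [-0.985, -0.175, -0.001], [0.0, 0.003, -1.0]]
wrist_force: [-3.1, 0.9, 1.7]
gripper_width: 0.09
```

```bash
python3 rd.py 2
```

```text
Mz [0.062 0.056] eff6 [-0.0878 -0.0869] yaw [-79.9419 -79.9417]
Ft [-1.1449  3.5814 -2.3358] tcp [0.5354 0.0894 0.1092] t 23.45
```

>>> {"op": "play_rows", "data": {"deltas": [[0, 0, 0.002, 0, 0, 0.2, 4], [0, 0, 0.004, 0, 0, 0.4, 4], [0, 0, 0.006, 0, 0, 0.6, 4], [0, 0, 0.0085, 0, 0, 0.8, 4]]}}

```text
time_s: 23.85
tcp_pos: [0.5355, 0.0894, 0.109]
ee_rot: [[0.104, -0.995, -0.002], [-0.995, -0.104, -0.001], [0.001, 0.003, -1.0]]
wrist_force: [-5.2, -0.6, 2.6]
gripper_width: 0.091
```

```bash
python3 rd.py 1
```

```text
Mz [0.1421] eff6 [-0.0014] yaw [-84.0331]
Ft [ 0.0199  5.2296 -2.571 ] tcp [0.5355 0.0894 0.109 ] t 23.85
```

>>> {"op": "play_rows", "data": {"deltas": [[0, 0, 0.002, 0, 0, 0.2, 4], [0, 0, 0.004, 0, 0, 0.4, 4], [0, 0, 0.006, 0, 0, 0.6, 4], [0, 0, 0.0085, 0, 0, 0.8, 4]]}}

```text
time_s: 24.25
tcp_pos: [0.5355, 0.0894, 0.1087]
ee_rot: [[0.034, -0.999, -0.002], [-0.999, -0.034, -0.001], [0.001, 0.002, -1.0]]
wrist_force: [-5.5, 0.6, 3.1]
gripper_width: 0.089
```

```bash
python3 rd.py 1
```

```text
Mz [0.135] eff6 [-0.0029] yaw [-88.03]
Ft [-0.8261  5.4484 -3.0702] tcp [0.5355 0.0894 0.1087] t 24.25
```

>>> {"op": "play_rows", "data": {"deltas": [[0, 0.02, -0.005, 0, 0, 0.2, 4], [0, 0.04, -0.005, 0, 0, 0.4, 4], [0, 0.04, -0.005, 0, 0, 0.6, 4], [0, 0.04, -0.005, 0, 0, 0.8, 4]]}}

```text
time_s: 24.65
tcp_pos: [0.5355, 0.0895, 0.1087]
ee_rot: [[-0.035, -0.999, -0.001], [-0.999, 0.035, -0.0], [0.0, 0.001, -1.0]]
wrist_force: [-1.8, -0.9, -2.6]
gripper_width: 0.091
```

```bash
python3 rd.py 1
```

```text
Mz [0.1615] eff6 [-0.0214] yaw [-92.0323]
Ft [0.9994 1.7377 2.5924] tcp [0.5355 0.0895 0.1087] t 24.65
```

>>> {"op": "play_rows", "data": {"deltas": [[0, 0, 0.002, 0, 0, 0.2, 4], [0, 0, 0.004, 0, 0, 0.4, 4], [0, 0, 0.006, 0, 0, 0.6, 4], [0, 0, 0.0085, 0, 0, 0.8, 4]]}}

```text
time_s: 25.05
tcp_pos: [0.5354, 0.0895, 0.1085]
ee_rot: [[-0.105, -0.994, -0.001], [-0.994, 0.105, -0.0], [0.0, 0.001, -1.0]]
wrist_force: [-2.9, -2.2, -4.2]
gripper_width: 0.086
```

```bash
python3 rd.py 1
```

```text
Mz [0.15] eff6 [-0.0318] yaw [-96.0351]
Ft [2.4455 2.6898 4.1674] tcp [0.5354 0.0895 0.1085] t 25.05
```

>>> {"op": "play_rows", "data": {"deltas": [[0, 0, 0.002, 0, 0, 0.2, 4], [0, 0, 0.004, 0, 0, 0.4, 4], [0, 0, 0.006, 0, 0, 0.6, 4], [0, 0, 0.0085, 0, 0, 0.8, 4]]}}

```text
time_s: 25.45
tcp_pos: [0.5355, 0.0895, 0.1084]
ee_rot: [[-0.174, -0.985, -0.001], [-0.985, 0.174, -0.0], [0.0, 0.001, -1.0]]
wrist_force: [-2.0, -2.2, -5.9]
gripper_width: 0.087
```

```bash
python3 rd.py 1
```

```text
Mz [0.1558] eff6 [-0.0417] yaw [-100.0339]
Ft [2.5198 1.545  5.9071] tcp [0.5355 0.0895 0.1084] t 25.45
```

>>> {"op": "play_rows", "data": {"deltas": [[0, 0, 0.002, 0, 0, 0.2, 4], [0, 0, 0.004, 0, 0, 0.4, 4], [0, 0, 0.006, 0, 0, 0.6, 4], [0, 0, 0.0085, 0, 0, 0.8, 4]]}}

```text
time_s: 25.85
tcp_pos: [0.5354, 0.0895, 0.1082]
ee_rot: [[-0.242, -0.97, -0.001], [-0.97, 0.242, -0.0], [0.0, 0.0, -1.0]]
wrist_force: [-0.8, -3.2, -7.2]
gripper_width: 0.09
```

```bash
python3 rd.py 1
```

```text
Mz [0.2093] eff6 [-0.0505] yaw [-104.031]
Ft [3.279  0.0104 7.1964] tcp [0.5354 0.0895 0.1082] t 25.85
```

>>> {"op": "play_rows", "data": {"deltas": [[0, 0, 0.01, 0, 0, 0.2, 4], [0, 0, 0.02, 0, 0, 0.4, 4], [0, 0, 0.03, 0, 0, 0.6, 4], [0, 0, 0.035, 0, 0, 0.8, 4]]}}

```text
time_s: 26.25
tcp_pos: [0.5356, 0.0896, 0.1079]
ee_rot: [[-0.309, -0.951, -0.0], [-0.951, 0.309, -0.0], [0.0, 0.0, -1.0]]
wrist_force: [-2.1, -3.0, -3.4]
gripper_width: 0.091
```

```bash
python3 rd.py 1
```

```text
Mz [0.1514] eff6 [-0.0434] yaw [-108.0215]
Ft [3.5293 1.0763 3.3825] tcp [0.5356 0.0896 0.1079] t 26.25
```

>>> {"op": "play_rows", "data": {"deltas": [[0, 0, 0.002, 0, 0, 0.2, 4], [0, 0, 0.004, 0, 0, 0.4, 4], [0, 0, 0.006, 0, 0, 0.6, 4], [0, 0, 0.0085, 0, 0, 0.8, 4]]}}

```text
time_s: 26.65
tcp_pos: [0.5356, 0.0896, 0.1077]
ee_rot: [[-0.375, -0.927, -0.0], [-0.927, 0.375, -0.0], [0.0, -0.0, -1.0]]
wrist_force: [-2.3, -3.1, -1.4]
gripper_width: 0.086
```

```bash
python3 rd.py 1
```

```text
Mz [0.16] eff6 [-0.0437] yaw [-112.0186]
Ft [3.7297 0.9726 1.4212] tcp [0.5356 0.0896 0.1077] t 26.65
```

>>> {"op": "play_rows", "data": {"deltas": [[0, 0, 0.002, 0, 0, 0.2, 4], [0, 0, 0.004, 0, 0, 0.4, 4], [0, 0, 0.006, 0, 0, 0.6, 4], [0, 0, 0.0085, 0, 0, 0.8, 4]]}}

```text
time_s: 27.05
tcp_pos: [0.5356, 0.0896, 0.1075]
ee_rot: [[-0.439, -0.899, 0.0], [-0.899, 0.439, -0.0], [0.0, -0.0, -1.0]]
wrist_force: [-2.8, -3.7, -1.1]
gripper_width: 0.087
```

```bash
python3 rd.py 1
```

```text
Mz [0.17] eff6 [-0.0485] yaw [-116.0171]
Ft [4.5541 0.8424 1.1417] tcp [0.5356 0.0896 0.1075] t 27.05
```

>>> {"op": "play_rows", "data": {"deltas": [[0, 0, 0.002, 0, 0, 0.2, 4], [0, 0, 0.004, 0, 0, 0.4, 4], [0, 0, 0.006, 0, 0, 0.6, 4], [0, 0, 0.0085, 0, 0, 0.8, 4]]}}

```text
time_s: 27.45
tcp_pos: [0.5356, 0.0895, 0.1073]
ee_rot: [[-0.5, -0.866, 0.0], [-0.866, 0.5, -0.0], [0.0, -0.0, -1.0]]
wrist_force: [-3.4, -3.6, -0.9]
gripper_width: 0.093
```

```bash
python3 rd.py 1
```

```text
Mz [0.1089] eff6 [-0.0533] yaw [-120.0173]
Ft [4.8611 1.1701 0.8948] tcp [0.5356 0.0895 0.1073] t 27.45
```

>>> {"op": "play_rows", "data": {"deltas": [[0, 0, 0.002, 0, 0, 0.2, 4], [0, 0, 0.004, 0, 0, 0.4, 4], [0, 0, 0.006, 0, 0, 0.6, 4], [0, 0, 0.0085, 0, 0, 0.8, 4], [0, 0, 0.0105, 0, 0, 1.0, 4], [0, 0, 0.0125, 0, 0, 1.2, 4], [0, 0, 0.015, 0, 0, 1.4, 4], [0, 0, 0.017, 0, 0, 1.6, 4], [0, 0, 0.019, 0, 0, 1.8, 4], [0, 0, 0.021, 0, 0, 2.0, 4]]}}

```text
time_s: 28.45
tcp_pos: [0.5357, 0.0896, 0.1068]
ee_rot: [[-0.643, -0.766, 0.0], [-0.766, 0.643, -0.0], [0.0, -0.0, -1.0]]
wrist_force: [-2.7, -4.1, -1.0]
gripper_width: 0.086
```

```bash
python3 rd.py 1
```

```text
Mz [0.2158] eff6 [-0.0656] yaw [-130.008]
Ft [ 4.8764 -0.5055  1.0073] tcp [0.5357 0.0896 0.1068] t 28.45
```

>>> {"op": "play_rows", "data": {"deltas": [[0, 0, 0.002, 0, 0, 0.2, 4], [0, 0, 0.004, 0, 0, 0.4, 4], [0, 0, 0.006, 0, 0, 0.6, 4], [0, 0, 0.0085, 0, 0, 0.8, 4], [0, 0, 0.0105, 0, 0, 1.0, 4], [0, 0, 0.0125, 0, 0, 1.2, 4], [0, 0, 0.015, 0, 0, 1.4, 4], [0, 0, 0.017, 0, 0, 1.6, 4], [0, 0, 0.019, 0, 0, 1.8, 4], [0, 0, 0.021, 0, 0, 2.0, 4]]}}

```text
time_s: 29.45
tcp_pos: [0.5357, 0.0895, 0.1064]
ee_rot: [[-0.766, -0.643, 0.0], [-0.643, 0.766, -0.0], [-0.0, -0.0, -1.0]]
wrist_force: [-4.6, -3.9, -1.1]
gripper_width: 0.089
```

```bash
python3 rd.py 1
```

```text
Mz [0.1838] eff6 [-0.078] yaw [-140.0076]
Ft [ 5.9823 -0.0123  1.0825] tcp [0.5357 0.0895 0.1064] t 29.45
```

>>> {"op": "play_rows", "data": {"deltas": [[0, 0, 0.002, 0, 0, 0.2, 4], [0, 0, 0.004, 0, 0, 0.4, 4], [0, 0, 0.006, 0, 0, 0.6, 4], [0, 0, 0.0085, 0, 0, 0.8, 4], [0, 0, 0.0105, 0, 0, 1.0, 4], [0, 0, 0.0125, 0, 0, 1.2, 4], [0, 0, 0.015, 0, 0, 1.4, 4], [0, 0, 0.017, 0, 0, 1.6, 4], [0, 0, 0.019, 0, 0, 1.8, 4]]}}

```text
time_s: 30.35
tcp_pos: [0.5358, 0.0895, 0.1059]
ee_rot: [[-0.857, -0.515, 0.0], [-0.515, 0.857, -0.0], [-0.0, -0.0, -1.0]]
wrist_force: [-3.5, -4.4, -0.7]
gripper_width: 0.09
```

```bash
python3 rd.py 1; python3 rd.py 6
```

```text
Mz [0.2035] eff6 [-0.089] yaw [-149.0033]
Ft [ 5.2301 -1.964   0.7447] tcp [0.5358 0.0895 0.1059] t 30.35
Mz [0.2035 0.1913 0.1753 0.1914 0.1627 0.1728] eff6 [-0.089  -0.2326 -0.2217 -0.1761 -0.1669 -0.1657] yaw [-149.0033 -149.0344 -148.9804 -148.9662 -148.9676 -148.9714]
Ft [ 5.3699 -2.1821  0.6968] tcp [0.5358 0.0895 0.106 ] t 30.6
```

>>> {"op": "play_rows", "data": {"deltas": [[0, 0, 0, 0, 0, 0, 10], [0, 0, 0, 0, 0, 0, 16], [0, 0, 0, 0, 0, 0, 24], [0, 0, 0, 0, 0, 0, 28], [0, 0, -0.6, 0, 0, 0, 28], [0, 0, -1.6, 0, 0, 0, 28], [0, 0, -2.8, 0, 0, 0, 28], [0, 0, -3.6, 0, 0, 0, 28], [0, 0, -3.6, 0, 0, 0, 28], [0, 0, -3.6, 0, 0, 0, 28]]}}

```text
time_s: 31.6
tcp_pos: [0.5357, 0.09, 0.1955]
ee_rot: [[-0.857, -0.516, 0.001], [-0.516, 0.857, 0.001], [-0.001, 0.0, -1.0]]
wrist_force: [-0.4, 0.8, -0.6]
gripper_width: 0.324
```

```bash
python3 sn.py e wrist top; python3 - <<'E'
import cv2
a=cv2.imread("pics/e_top.png")[150:400,200:500]; cv2.imwrite("pics/e_topc.png",cv2.resize(a,None,fx=2.3,fy=2.3,interpolation=2))
E
```

```text
t 31.6 tcp [0.5357 0.09   0.1955] xyaw -148.96 F [-0.4128  0.7673 -0.5861] Ft [-0.0412  0.87    0.5866] M [ 0.0418 -0.045  -0.0099] open 28.18 j6 -85.6 eff6 0.001
```

View pics/e_wrist.png

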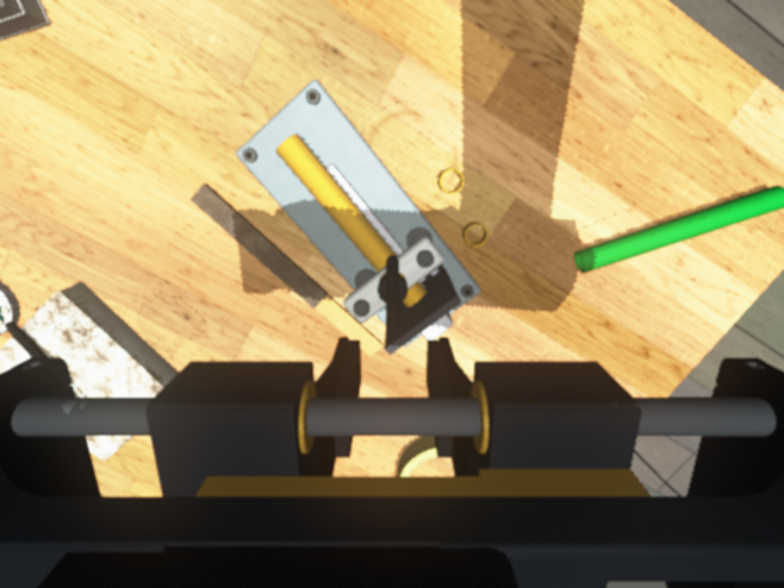

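View pics/e_topc.png

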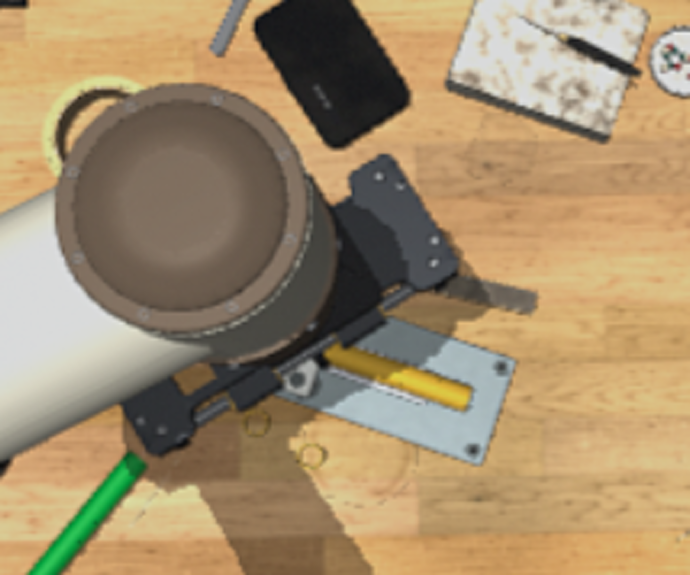

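```bash
python3 - <<'E'
from station import r
from h import *
for f in ("w2","now"):
    if f=="now": s=r.sense(); d=r.capture("wrist")
    else: s,d=pickle.load(open("w2.pkl","rb"))
    C=cam(d,s); hsv=cv2.cvtColor(d["pixels"],cv2.COLOR_RGB2HSV)
    cv2.imwrite(f"pics/tb_{f}.png",cv2.resize(d["pixels"][50:125,165:240,::-1],None,fx=7,fy=7,interpolation=2))
    def J(uv,z):
        X=ray(C,uv,z); return (X[0]-.5353)*.3445+(X[1]-.089)*.9388,-(X[0]-.5353)*.9388+(X[1]-.089)*.3445
    p=(205,95) if f=="w2" else (205,100)
    print(f,J(p,.05))
E
python3 - <<'E'
import cv2,numpy as np
a=cv2.imread("pics/tb_w2.png");b=cv2.imread("pics/tb_now.png");cv2.imwrite("pics/tb.png",cv2.resize(np.hstack([a,b]),(800,400)))
E
```

```text
w2 (np.float64(-0.12448046400750949), np.float64(0.0029186647000900012))
now (np.float64(-0.11938354288437761), np.float64(0.0034910883557916425))
```

View pics/tb.png

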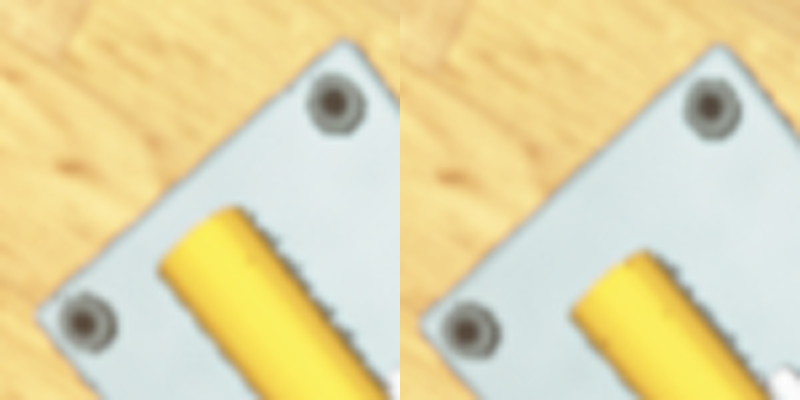

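```bash
python3 -c "
from station import r
print(r.finish_job()); print(r.sense()['time_s'])"
```

```text
the job is handed in; nothing more can be done
None
the job is handed in; nothing more can be done
```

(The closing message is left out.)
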